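# Lift the basket of clay flowers out of the covered crock and hold it level

## Task

Take the lid off the stoneware crock by its knob and set it down, right way up and without dropping it, in the middle of the empty wooden ware board. Then lift the wire basket of fired clay flowers out of the crock by its wooden grip and finish while still holding it level and still in the air above the crock, its underside well clear of the rim, so that I can pick flowers from it; spill none, and do not disturb the crock or the other things on the table.

Things in the scene. Friction and masses are not known exactly. Their poses are not given: they have to be found in the camera images.
- crock: Round beige stoneware crock, 202 mm outside diameter (two small lugs on its sides reach 116 mm from its axis), 125 mm high, wall and floor 9 mm thick, bore 184 mm, 2 kg, standing loose on the table. Origin: centre of its underside; z up. It and the ware board stand to the left and right of one another, either way round.
- crock_rim (a point): Centre of the crock's mouth, in the plane of the rim, 125 mm above its underside.
- lid: Loose round stoneware lid of the crock, 208 mm diameter, about 0.6 kg. Origin: centre of the lower edge of its locating ring (diameter 164 mm), which hangs 8 mm down inside the mouth and on which the lid stands when it is laid on a flat surface; the lid's flat underside rests on the rim 8 mm above the origin. At its middle the top is 23 mm above the origin and carries the knob. z up.
- lid_knob: The lid's knob, round, 35 mm in diameter at its widest, 39 mm tall, fixed to the lid. Origin: on its axis at the height to grip it, 49 mm above the lid's origin (26 mm above the lid's top, 11 mm below the knob's top).
- board: Ware board, a square plain board of brown wood, 220 x 220 mm, its flat top 16 mm above the table, lying loose with nothing on it. Origin: centre of its underside; x and y along its edges, z up.
- basket: Round steel-wire basket, 155 mm diameter, wall 36 mm high, about 0.3 kg, standing on three small feet on the crock's floor under the lid, with a rigid hoop handle across it. Origin: centre of its underside, at the feet; x runs along the handle, z up.
- basket_grip (a point): Centre of the basket's wooden grip, 104 mm above the basket's underside and about 12 mm below the crock's rim at the start. The grip is a straight bar along the basket's x axis, 76 mm long, 16 mm wide and 16 mm tall, rigid with the basket. It is right over the basket's centre of mass. Hidden by the lid at first.
- flower0: Five-petalled flower of fired terracotta, 36 mm across, 8 to 10 mm thick, 18 g, lying loose in the basket; one of five. Origin: centre of its underside.
- flower1: Five-petalled flower of fired terracotta, 36 mm across, 8 to 10 mm thick, 18 g, lying loose in the basket; one of five. Origin: centre of its underside.
- flower2: Five-petalled flower of fired terracotta, 36 mm across, 8 to 10 mm thick, 18 g, lying loose in the basket; one of five. Origin: centre of its underside.
- flower3: Five-petalled flower of fired terracotta, 36 mm across, 8 to 10 mm thick, 18 g, lying loose in the basket; one of five. Origin: centre of its underside.
- flower4: Five-petalled flower of fired terracotta, 36 mm across, 8 to 10 mm thick, 18 g, lying loose in the basket; one of five. Origin: centre of its underside.
- jar: Bystander: white plastic jar with a screw cap, 72 mm diameter, 110 mm tall, on the table to the left. Origin: centre of its underside.
- tools: Bystander: grey cup, 72 mm diameter and 85 mm tall, with three wooden modelling tools standing in it up to 170 mm, on the table to the right. Origin: centre of its underside.
- cutter: Bystander: small flower-shaped steel cutter, 46 mm across, 26 mm high, on the table between the crock and the ware board. Origin: centre of its underside.
There are look-alikes about, which are no part of the job. What is shaped like the lid but black or turquoise is not meant.

How it is judged (in metres and radians):
On the way, in this order (a step that is already met when the one before it is completed fails the run):
1. the lid is lifted off the crock by its knob (contact force between the fingers and lid_knob above 0.5 N and z of lid in the frame of crock above 0.142 m and contact force between crock and lid below 0.05 N), for 0.1 s.
2. the lid lies flat and released in the middle of the ware board (horizontal distance between lid and board below 0.05 m and height (world z) of lid below 0.024 m and angle between lid's own z axis and vertical below 0.06 rad and linear speed of lid below 0.03 m/s and contact force between the fingers and lid below 0.05 N and contact force between board and lid above 1 N), for 0.3 s.
3. the fingers have lifted the basket out of the crock, clear of the rim, with all flowers in it (contact force between the fingers and basket above 1 N and z of basket in the frame of crock above 0.145 m and contact force between crock and basket below 0.05 N and distance between each of flower0, flower1, flower2, flower3, flower4 and basket below 0.085 m and z of each of flower0, flower1, flower2, flower3, flower4 in the frame of basket above 0 m), for 0.1 s.
At the end, for the whole second after the job is handed in: Fingers hold the basket over the crock (within 50 mm), underside 20 mm or more above the rim, level within 5 degrees, still, clear of the crock, all five flowers in it; the lid lies flat and released on the board (centres within 50 mm); the crock is upright, moved under 30 mm (all of step 2 and all of step 3 and horizontal distance between basket and crock below 0.05 m and angle between basket's own z axis and vertical below 0.09 rad and linear speed of basket below 0.03 m/s and angular speed of basket below 0.2 rad/s and distance of crock from where it was at the start of the episode below 0.03 m and angle between crock's own z axis and vertical below 0.05 rad); the arm keeps its last pose, push and grip.
It fails at once if the lid is dropped (falls or slides faster than 0.5 m/s with no finger on it) (contact force between the fingers and lid below 0.05 N and linear speed of lid above 0.5 m/s).
It fails at once if the basket is tipped by more than 20 degrees (angle between basket's own z axis and vertical above 0.35 rad).
It fails at once if a flower leaves the basket (distance between any of flower0, flower1, flower2, flower3, flower4 and basket above 0.1 m).
It fails at once if the crock is pushed more than 30 mm, lifted or tipped (distance of crock from where it was at the start of the episode above 0.03 m or angle between crock's own z axis and vertical above 0.12 rad).
It fails at once if the jar, the cup of tools or the cutter is moved more than 20 mm or knocked over (distance of any of jar, tools, cutter from where it was at the start of the episode above 0.02 m or angle between any of jar, tools, cutter's own z axis and vertical above 0.3 rad).
It also fails if it takes over 64 s, if anything falls off the work surface, if the arm or the gripper's body presses on something with over 40 N, if the wrist force passes 120 N, or if a joint passes its speed limit or range.

## Robot

A 6-joint arm with a two-finger parallel gripper is mounted at the origin on the work surface. World frame = base frame: x ahead of the robot, y to its left, z up, the work surface at z = 0. Lengths are in mm, angles in rad, forces in N, time in s.
With the tool pointing down it reaches from about 275 to 1000 mm from the base axis. Payload 8.4 kg.
Tool frame: the origin (TCP) lies between the finger pads; the fingertips stand r.nose_length ahead of it and the grasp point (between the pads) lies 8 mm behind it (r.nose_length is the distance from the TCP to the fingertips, in mm); y points along the fingers, x is the direction in which the jaws open and shut, and the axes are right-handed (so a half turn about y gives the same grasp; the last joint's range is limited). The gripper opens to 85 mm and grips with 20 to 120 N. Pads are 22 mm wide; open, the fingers measure 114 mm over their backs; the gripper's body (76 mm by 85 mm) begins 54 mm behind the grasp point. The pads swing forward as they close: fully open they stand 13 mm farther back than shut.
Start: joints at [-1.327, 0.353, 1.633, -0, 1.155, -0.002], TCP at [152.081, -606.217, 242.281] pointing down, gripper open.
Joint ranges: [-2.63, 2.63], [-0.92, 2.1], [0.06, 2.66], [-1.3, 4.44], [0, 2.69], [-3.02, 3.02]. Speed limits (rad/s): [2.22, 2.22, 2.79, 3.14, 3.14, 3.14].

## Interface

Orientations are given as [roll, pitch, yaw] about the fixed x, y, z axes, in that order (R = Rz(yaw) Ry(pitch) Rx(roll)).
In Python, from rig import r, cams, order gives the robot as it stands. The module is installed in compiled form; this text tells all that it offers.
- The arm moves only by the shell command python3 -m crank 'ROWS' [FORCE]. ROWS is JSON, a list of rows, each a list of 7 numbers: the turn, a rotation vector about the tool's x, y, z in degrees, then the shift along the tool's x, y, z in cm, then the opening, from -1 (shut) to 1 (fully open). A call has exactly 10 rows; each row shifts and turns the pose as measured when the row begins, along the tool's axes as they then stand; what a row does not reach is not made up. A row lasts 1/12 s, in which the tool goes at most 41.7 mm and 7.16 degrees, less where a joint would pass 70% of its speed; a pose out of reach is approached as far as the arm can. A call with a gripper value outside its range is refused whole. The fingers move at their own pace and stop on an object; FORCE is the grip in N (left out, the last holds). Time passes only in rows, so rows that do not move let the fingers close, or fill a call up. It gives the time, the measured TCP pose, the force and the opening at its end, in the units of the state.
- r.sense(): the state, without advancing time (a new reading comes with each control period).
- cams.grab_frame(name): name is "scene" or "top"; returns the picture (384x512x3 uint8, blue, green, red); there is no depth.
- cams.camera_info(name): a dict with "intrinsics" (3x3 intrinsics, pixels), "view" (4x4, takes a point from world to camera coordinates). Camera axes: x right, y up, looking along -z (the intrinsics and any distortion apply to the point x, -y, -z); pixel columns grow to the right and rows downward; lengths in mm; the calibration is good to about 2 mm. A picture is of the moment at which its call begins. camera_info takes no time and is no camera call.
- order.sign_off(): hands the job in, once; it reports no verdict.
The state is a dict: "clock": time; "qpos": joint angles; "qvel": joint speeds; "joint_efforts": joint torques, N m; "eef_pos": TCP position; "tcp_rot": TCP orientation; "contact_force": force on the tool from outside, world axes, zero at the start; "wrist_torque": the same for the moment, N m; "opening": opening from 0.0 (shut) to 1.0 (fully open).
Only numpy, scipy, OpenCV 4.12 (cv2) and the standard library are available. Lean on these libraries where they do the work, as an engineer would, in place of code of your own. Each camera call takes 0.05 s, during which the arm holds its last target.

## Working session

There is one attempt and no reset: what is moved stays moved. The work goes in short steps, Python scripts to look and compute and a shell command to move; the robot and the scene stay as the last step left them, time stands still between calls to the robot, and variables do not carry over. Pictures are saved under pics/ and viewed, and the job is handed in when it is done.

```bash
mkdir -p pics; python3 - <<'E'
from rig import r,cams,order
import cv2
for n in("scene","top"):
    cv2.imwrite(f"pics/{n}0.png",cams.grab_frame(n)); i=cams.camera_info(n); print(n,i)
print(r.sense(), r.nose_length)
E
```

```text
scene {'intrinsics': array([[427.94848384,   0.        , 254.35790225],
       [  0.        , 427.94848384, 190.51515735],
       [  0.        ,   0.        ,   1.        ]]), 'view': array([[ 7.69236021e-01,  6.38961669e-01, -1.98207423e-03,
        -3.16859343e+02],
       [-3.63205592e-01,  4.39805483e-01,  8.21372531e-01,
         5.03706571e+01],
       [ 5.25697291e-01, -6.31109438e-01,  5.70388671e-01,
        -1.81554705e+03],
       [ 0.00000000e+00,  0.00000000e+00,  0.00000000e+00,
         1.00000000e+00]])}
top {'intrinsics': array([[424.27459367,   0.        , 253.62778152],
       [  0.        , 424.27459367, 193.39189211],
       [  0.        ,   0.        ,   1.        ]]), 'view': array([[ 2.87819158e-02, -9.99585145e-01, -1.06726329e-03,
        -2.01208774e+01],
       [ 9.93133124e-01,  2.84749830e-02,  1.13471465e-01,
        -4.19618154e+02],
       [-1.13394001e-01, -4.32586068e-03,  9.93540682e-01,
        -1.50009436e+03],
       [ 0.00000000e+00,  0.00000000e+00,  0.00000000e+00,
         1.00000000e+00]])}
{'clock': 0.1, 'qpos': array([-1.32744193e+00,  3.53578639e-01,  1.63407872e+00, -1.34186507e-05,
        1.15517833e+00, -2.35128609e-03]), 'qvel': array([ 0.00015518, -0.00080941, -0.00175147,  0.0010229 ,  0.00038618,
       -0.00023493]), 'joint_efforts': array([-1.41995573e-03, -6.06359267e+01, -3.42821646e+01, -1.63793510e-05,
        3.98249977e-03,  7.49473230e-07]), 'eef_pos': array([ 151.95049142, -605.81694426,  241.62878423]), 'tcp_rot': array([-1.57080567e+00,  1.24305464e-03, -1.32508523e+00]), 'contact_force': array([-0.58837694, -0.19985348,  0.11731905]), 'wrist_torque': array([-0.0282942 , -0.01467744, -0.02680736]), 'opening': 0.9963911674013558} 11.0
```

View pics/scene0.png

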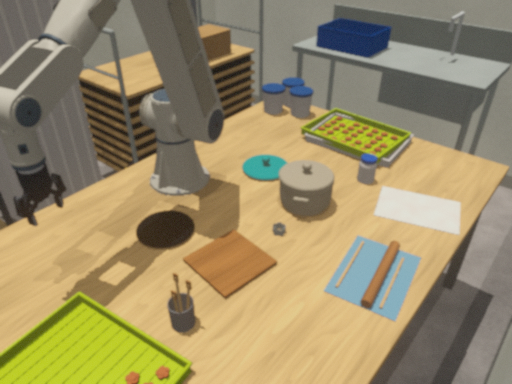

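View pics/top0.png

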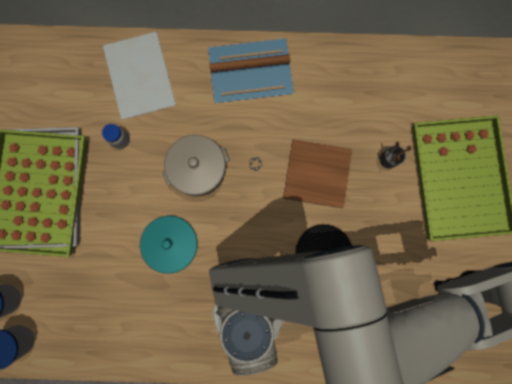

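```bash
cat >h.py <<'E'
import numpy as np,cv2
from rig import cams
def cam(n):
    i=cams.camera_info(n);return np.array(i["intrinsics"]),np.array(i["view"])
def proj(n,P):
    K,V=cam(n);P=np.atleast_2d(np.array(P,float));c=P@V[:3,:3].T+V[:3,3]
    c=c*[1,-1,-1];q=c@K.T;return q[:,:2]/q[:,2:]
def back(n,uv,z):
    K,V=cam(n);d=np.linalg.inv(K)@[uv[0],uv[1],1];d=d*[1,-1,-1]
    R=V[:3,:3];o=-R.T@V[:3,3];d=R.T@d;return o+d*(z-o[2])/d[2]
def crop(img,x0,y0,x1,y1,s,name):
    cv2.imwrite(name,cv2.resize(img[y0:y1,x0:x1],None,fx=s,fy=s,interpolation=cv2.INTER_CUBIC))
def circ(c,rad,z):
    t=np.linspace(0,2*np.pi,90);return np.c_[c[0]+rad*np.cos(t),c[1]+rad*np.sin(t),0*t+z]
E
python3 - <<'E'
from h import *
t=cv2.imread("pics/top0.png");s=cv2.imread("pics/scene0.png")
crop(t,150,120,370,220,3.6,"pics/ct0.png");crop(s,170,140,350,300,4,"pics/cs0.png")
print(back("top",(193.5,162.5),179),back("scene",(306.5,166),179),back("top",(195,165),140))
print([back("top",p,16) for p in [(292,140),(352,149),(344,207),(284,198)]])
print([back("scene",p,16) for p in [(233,233),(275,263),(229,293),(185,262)]])
E
```

```text
[497.7700863  189.59701899 179.        ] [512.0436406  176.67703435 179.        ] [496.63009047 190.06559125 140.        ]
[array([ 621.70912626, -142.85705558,   16.        ]), array([ 594.38809979, -362.57021466,   16.        ]), array([ 380.99616093, -334.34529562,   16.        ]), array([ 407.3430676 , -117.98095397,   16.        ])]
[array([ 424.56393926, -132.31839583,   16.        ]), array([ 628.1174343 , -156.23799611,   16.        ]), array([ 599.18775464, -343.60476024,   16.        ]), array([ 401.40114435, -337.87648137,   16.        ])]
```

View pics/ct0.png

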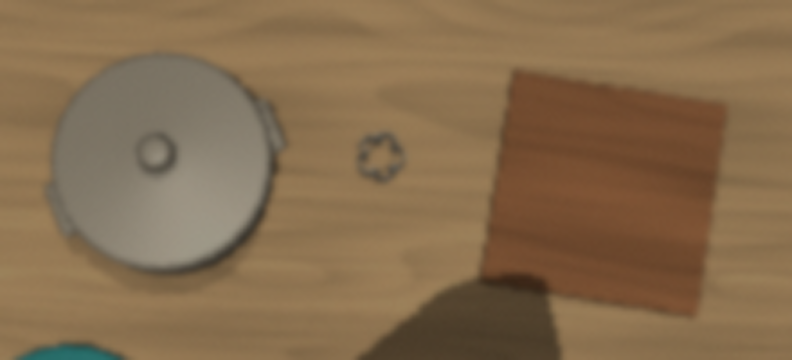

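View pics/cs0.png

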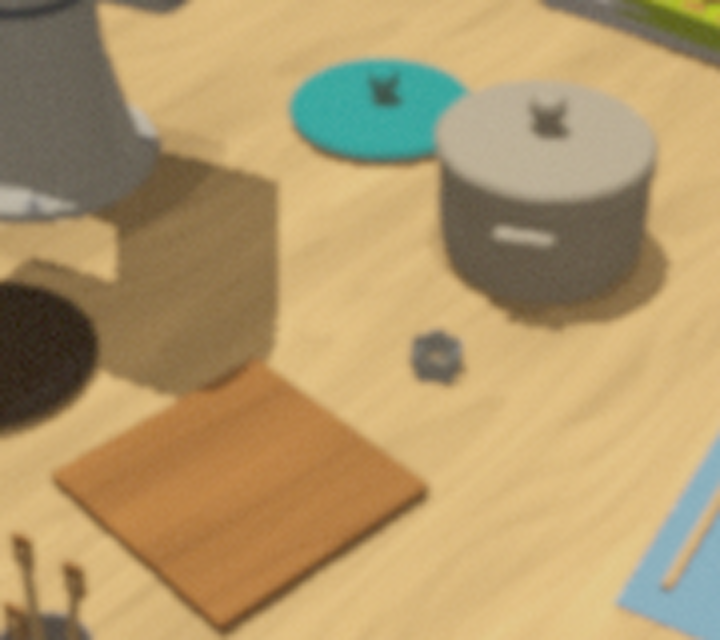

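```bash
python3 - <<'E'
from h import *
t=cv2.imread("pics/top0.png");s=cv2.imread("pics/scene0.png")
# triangulate knob mid
for c in [(497,190),(500,187)]:
    print(proj("top",[[*c,179],[*c,140]]),proj("scene",[[*c,179],[*c,140]]))
c=(497,189.5); b=(502,-238)
yaw=np.deg2rad(-7.2)
B=[[b[0]+110*(i*np.cos(yaw)-j*np.sin(yaw)),b[1]+110*(i*np.sin(yaw)+j*np.cos(yaw)),16] for i,j in[(1,1),(1,-1),(-1,-1),(-1,1)]]
for n,im,box,f in(("top",t,(150,120,370,220),3.6),("scene",s,(170,140,350,300),4)):
    K=box;v=cv2.resize(im[K[1]:K[3],K[0]:K[2]],None,fx=f,fy=f,interpolation=2)
    for P,col in((circ(c,104,133),(0,0,255)),(circ(c,101,0),(255,0,0)),(circ(c,17.5,170),(0,255,0)),(B,(0,255,255))):
        q=((proj(n,P)+.5-np.array(K[:2]))*f-.5).round().astype(int)
        cv2.polylines(v,[q],True,col,1)
    cv2.imwrite(f"pics/o_{n}.png",v)
E
```

```text
[[193.36555798 162.72978504]
 [195.02452219 164.89148732]] [[305.12604016 163.17200903]
 [304.43843899 172.1519165 ]]
[[194.32851637 161.84716044]
 [195.9607936  164.03247399]] [[305.34498402 163.76874509]
 [304.65282135 172.75989776]]
```

View pics/o_top.png

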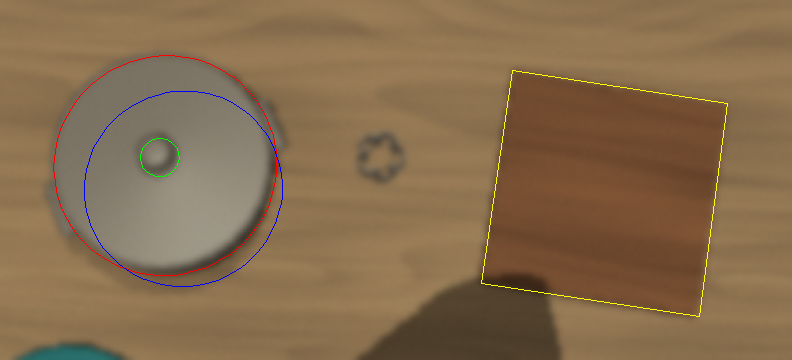

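View pics/o_scene.png

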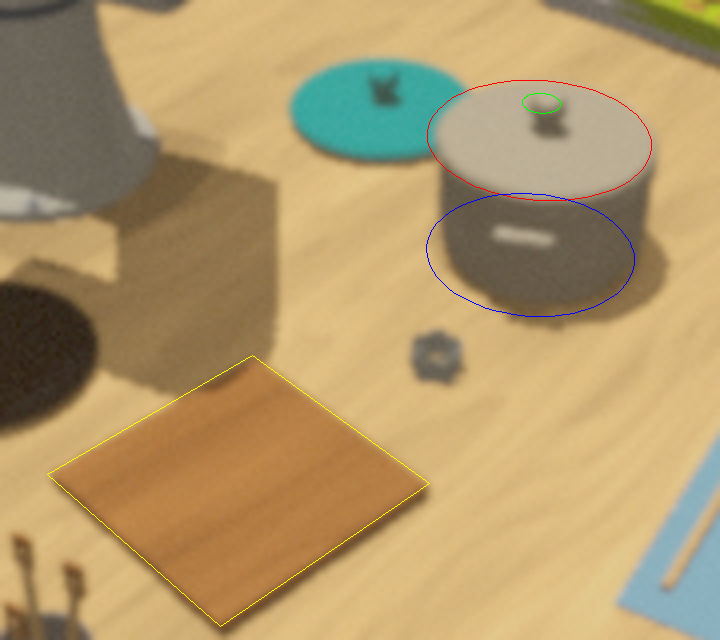

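Candidates in the top view are the grey-beige lid on the crock (195,165), the turquoise one (168,244) and the black one (325,240). I choose the beige one on the crock, and the crops confirm it: lugs, knob at (193,162). The board is at top pixel (318,173), about (502,-238) mm. The knob is at about (500,192) mm.

```bash
cat >g.py <<'E'
import sys,numpy as np
from rig import r
from scipy.spatial.transform import Rotation as R
def go(x,y,z,yaw):
    s=r.sense();p=np.array(s["eef_pos"]);Ro=R.from_euler("xyz",s["tcp_rot"])
    T=R.from_euler("xyz",[-np.pi/2,0,np.deg2rad(yaw)])
    rv=(Ro.inv()*T).as_rotvec(degrees=True)
    d=np.array([x,y,z])-p
    print("t",round(s["clock"],2),"pos",p.round(1),"rpy",np.degrees(s["tcp_rot"]).round(1),"F",np.array(s["contact_force"]).round(1),"open",round(s["opening"],3),"q",np.array(s["qpos"]).round(2))
    print("rotvec deg",rv.round(1),"shift cm (current axes)",(Ro.inv().apply(d)/10).round(2),"(final axes)",(T.inv().apply(d)/10).round(2))
if __name__=="__main__": go(*map(float,sys.argv[1:5]))
E
python3 -m crank '[[0,-7,0,0,-1,0,1],[0,-7,0,0,-1,0,1],[0,-7,0,0,-1,0,1],[0,-7,0,0,-1,0,1],[0,-7,0,0,-1,0,1],[0,-7,0,0,-1,0,1],[0,-7,0,0,-1,0,1],[0,-7,0,0,-1,0,1],[0,-7,0,0,-1,0,1],[0,-7,0,0,-1,0,1]]' 40; python3 g.py 500 192 300 0
```

```text
clock: 0.93
eef_pos: [151.1, -602.3, 338.2]
tcp_rot: [-1.556, 0.005, -0.077]
contact_force: [-0.2, -0.4, 0.3]
opening: 0.999
t 0.93 pos [ 151.1 -602.3  338.2] rpy [-89.1   0.3  -4.4] F [-0.2 -0.4  0.3] open 0.999 q [-1.33  0.28  1.52  0.    1.36 -1.25]
rotvec deg [-0.9 -4.4 -0.2] shift cm (current axes) [28.74  4.91 81.8 ] (final axes) [34.89  3.82 79.43]
```

```bash
python3 -m crank '[[-0.9,-4.4,0,1.3,0,3.8,1],[0,0,0,1.6,0,3.7,1],[0,0,0,1.6,0,3.7,1],[0,0,0,1.6,0,3.7,1],[0,0,0,1.6,0,3.7,1],[0,0,0,1.6,0,3.7,1],[0,0,0,1.6,0,3.7,1],[0,0,0,1.6,0,3.7,1],[0,0,0,1.6,0,3.7,1],[0,0,0,1.6,0,3.7,1]]'; python3 g.py 500 192 300 0
```

```text
clock: 1.77
eef_pos: [306.8, -224.0, 334.6]
tcp_rot: [-1.573, 0.005, 0.003]
contact_force: [2.2, -0.4, -0.4]
opening: 0.998
t 1.77 pos [ 306.8 -224.   334.6] rpy [-90.1   0.3   0.2] F [ 2.2 -0.4 -0.4] open 0.998 q [-0.63 -0.14  1.99 -0.01  1.3  -0.63]
rotvec deg [ 0.1  0.2 -0.3] shift cm (current axes) [19.45  3.25 41.56] (final axes) [19.32  3.46 41.6 ]
```

```bash
python3 -m crank '[[0,0,0,1.7,0.1,3.7,1],[0,0,0,1.7,0.1,3.7,1],[0,0,0,1.7,0.1,3.7,1],[0,0,0,1.7,0.1,3.7,1],[0,0,0,1.7,0.1,3.7,1],[0,0,0,1.7,0.1,3.7,1],[0,0,0,1.7,0.1,3.7,1],[0,0,0,1.7,0.1,3.7,1],[0,0,0,1.7,0.1,3.7,1],[0,0,0,1.7,0.1,3.7,1]]'; python3 g.py 500 192 230 0
```

```text
clock: 2.6
eef_pos: [472.6, 158.5, 322.8]
tcp_rot: [-1.575, 0.002, 0.003]
contact_force: [0.6, -1.4, -0.1]
opening: 1.003
t 2.6 pos [472.6 158.5 322.8] rpy [-90.2   0.1   0.2] F [ 0.6 -1.4 -0.1] open 1.003 q [ 0.32  0.08  1.8  -0.    1.27  0.32]
rotvec deg [ 0.2  0.2 -0.1] shift cm (current axes) [2.76 9.26 3.38] (final axes) [2.74 9.28 3.35]
```

```bash
python3 -m crank '[[0,0,0,0.6,1.2,0.7,1],[0,0,0,0.6,1.2,0.7,1],[0,0,0,0.6,1.2,0.7,1],[0,0,0,0.5,1.2,0.7,1],[0,0,0,0.5,1.2,0.6,1],[0,0,0,0,1.2,0,1],[0,0,0,0,1.2,0,1],[0,0,0,0,1,0,1],[0,0,0,0,0,0,1],[0,0,0,0,0,0,1]]'; python3 g.py 500 192 166 0; python3 - <<'E'
from h import *
t=cams.grab_frame("top");s=cams.grab_frame("scene")
crop(t,130,90,290,210,5,"pics/ct1.png");crop(s,230,90,390,210,5,"pics/cs1.png")
from rig import r;p=r.sense()["eef_pos"];print([proj(n,p) for n in("top","scene")])
E
```

```text
clock: 3.43
eef_pos: [502.4, 199.9, 218.2]
tcp_rot: [-1.576, 0.006, 0.01]
contact_force: [0.4, 0.2, 0.4]
opening: 1.0
t 3.43 pos [502.4 199.9 218.2] rpy [-90.3   0.3   0.6] F [0.4 0.2 0.4] open 1.0 q [ 0.38  0.25  1.83 -0.    1.06  0.37]
rotvec deg [ 0.3  0.6 -0.3] shift cm (current axes) [-0.21  5.22 -0.76] (final axes) [-0.24  5.22 -0.79]
[array([[188.49031602, 158.56771793]]), array([[308.68110067, 153.16937364]])]
```

View pics/ct1.png

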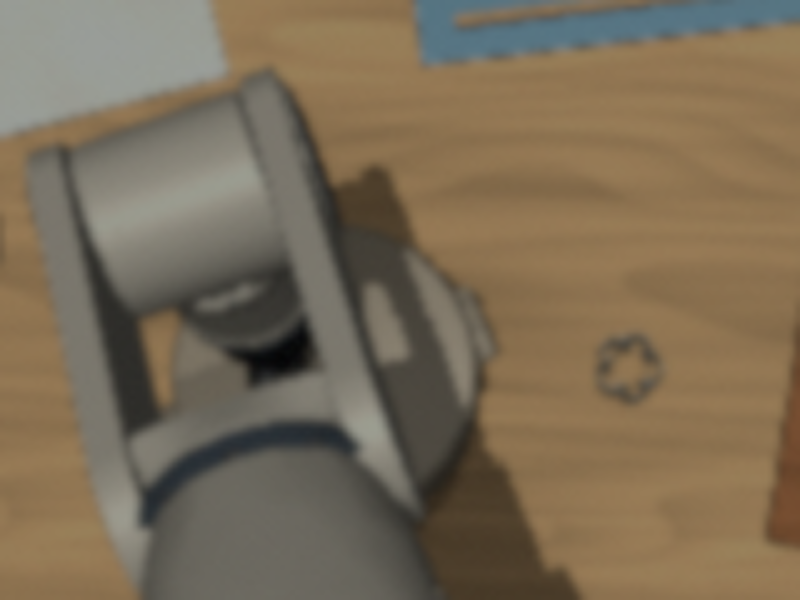

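View pics/cs1.png

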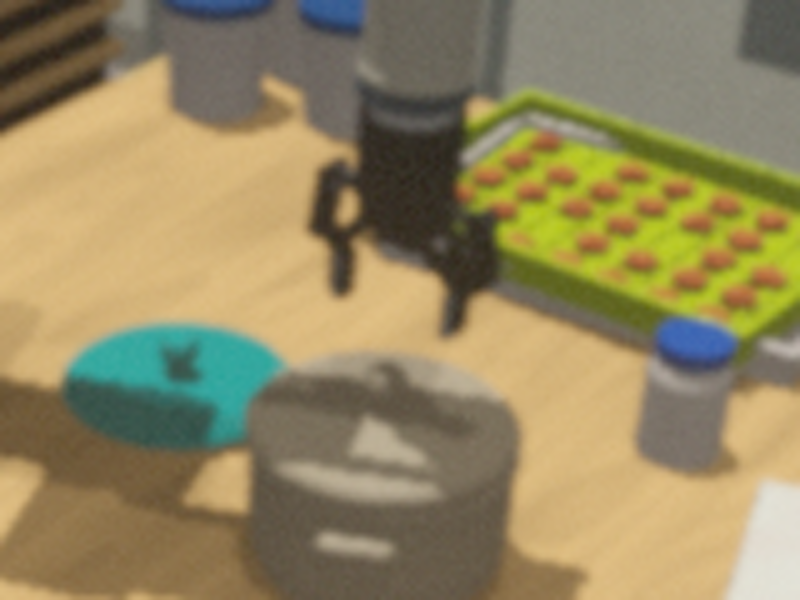

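The scene crop shows the open fingertips at about (309,151), straddling above the knob at (307.6,165). Both views put the knob at about (502,194). Next I descend with the jaws along x.

```bash
python3 -m crank '[[0.3,0.6,0,0,0.4,-0.3,1],[0,0,0,0,0.7,-0.3,1],[0,0,0,0,0.7,0,1],[0,0,0,0,0.7,0,1],[0,0,0,0,0.7,0,1],[0,0,0,0,0.7,0,1],[0,0,0,0,0.7,0,1],[0,0,0,0,0.7,0,1],[0,0,0,0,0,0,1],[0,0,0,0,0,0,1]]'; python3 g.py 502 194 157 0
```

```text
clock: 4.37
eef_pos: [503.3, 193.3, 161.9]
tcp_rot: [-1.569, 0.002, -0.002]
contact_force: [0.6, 0.1, -0.2]
opening: 1.0
t 4.37 pos [503.3 193.3 161.9] rpy [-89.9   0.1  -0.1] F [ 0.6  0.1 -0.2] open 1.0 q [0.36 0.32 1.89 0.   0.94 0.36]
rotvec deg [-0.1 -0.1 -0.1] shift cm (current axes) [-0.13  0.49  0.07] (final axes) [-0.13  0.49  0.07]
```

```bash
python3 -m crank '[[0,0,0,0,0.3,0,1],[0,0,0,0,0.2,0,1],[0,0,0,0,0,0,0.5],[0,0,0,0,0,0,0],[0,0,0,0,0,0,-0.5],[0,0,0,0,0,0,-1],[0,0,0,0,0,0,-1],[0,0,0,0,0,0,-1],[0,0,0,0,0,0,-1],[0,0,0,0,0,0,-1]]' 60; python3 g.py 502 194 157 0; python3 - <<'E'
from h import *
s=cams.grab_frame("scene")
crop(s,230,90,390,210,5,"pics/cs2.png")
E
```

```text
clock: 5.2
eef_pos: [502.7, 193.6, 157.6]
tcp_rot: [-1.568, 0.003, -0.002]
contact_force: [-0.3, 0.0, -1.0]
opening: 0.372
t 5.2 pos [502.7 193.6 157.6] rpy [-89.9   0.2  -0.1] F [-0.3  0.  -1. ] open 0.372 q [0.36 0.32 1.89 0.   0.93 0.36]
rotvec deg [-0.1 -0.1 -0.2] shift cm (current axes) [-0.07  0.06  0.04] (final axes) [-0.07  0.06  0.04]
```

View pics/cs2.png

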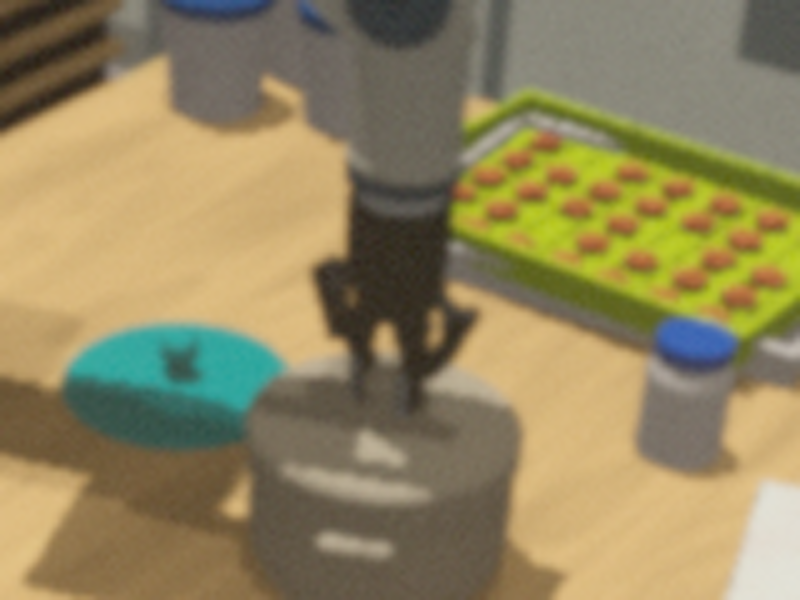

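The fingers sit round the knob at scene crop (380,390). The opening of 0.372 × 85 ≈ 32 mm fits the knob, so I lift slowly.

```bash
python3 -m crank '[[0,0,0,0,-0.2,0,-1],[0,0,0,0,-0.3,0,-1],[0,0,0,0,-0.4,0,-1],[0,0,0,0,-0.6,0,-1],[0,0,0,0,-0.8,0,-1],[0,0,0,0,-0.8,0,-1],[0,0,0,0,-0.8,0,-1],[0,0,0,0,-0.8,0,-1],[0,0,0,0,-0.8,0,-1],[0,0,0,0,-0.5,0,-1]]'; python3 g.py 502 -238 210 0; python3 - <<'E'
from h import *
s=cams.grab_frame("scene")
crop(s,230,90,390,210,5,"pics/cs3.png")
E
```

```text
clock: 6.08
eef_pos: [500.8, 192.5, 221.3]
tcp_rot: [-1.571, 0.008, -0.002]
contact_force: [0.1, -0.6, -7.0]
opening: 0.372
t 6.08 pos [500.8 192.5 221.3] rpy [-90.    0.5  -0.1] F [ 0.1 -0.6 -7. ] open 0.372 q [0.36 0.24 1.84 0.   1.07 0.36]
rotvec deg [-0.  -0.1 -0.5] shift cm (current axes) [  0.22   1.11 -43.05] (final axes) [  0.12   1.13 -43.05]
```

View pics/cs3.png

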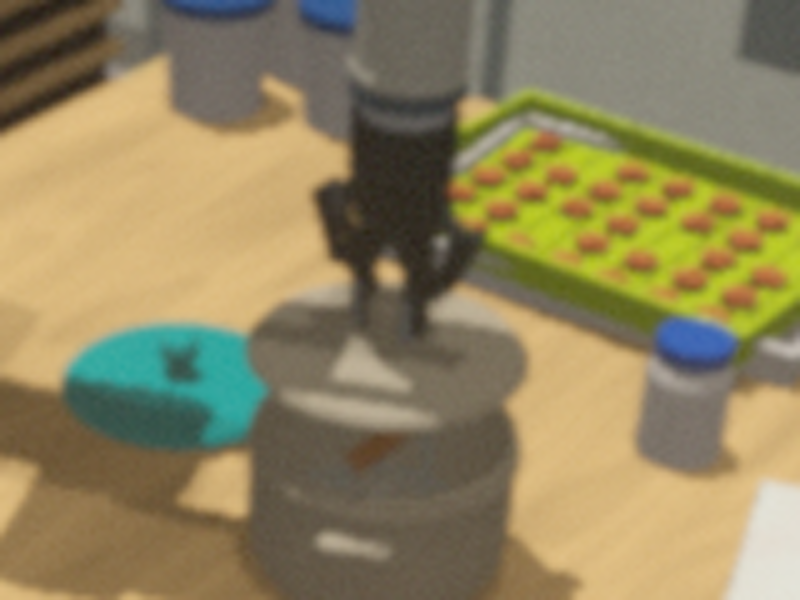

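The lid hangs level under the gripper, with the crock open and the brown grip visible at scene crop (375,448). I carry it toward the board.

```bash
python3 -m crank '[[0,0,0,0,0,-0.8,-1],[0,0,0,0,0,-1.6,-1],[0,0,0,0,0,-2.2,-1],[0,0,0,0,0,-2.5,-1],[0,0,0,0,0,-2.5,-1],[0,0,0,0,0,-2.5,-1],[0,0,0,0,0,-2.5,-1],[0,0,0,0,0,-2.5,-1],[0,0,0,0,0,-2.5,-1],[0,0,0,0,0,-2.5,-1]]'; python3 g.py 502 -238 210 0
```

```text
clock: 6.97
eef_pos: [498.6, -37.1, 220.4]
tcp_rot: [-1.569, 0.008, 0.006]
contact_force: [-0.0, 0.3, -6.2]
opening: 0.372
t 6.97 pos [498.6 -37.1 220.4] rpy [-89.9   0.5   0.3] F [-0.   0.3 -6.2] open 0.372 q [-0.08  0.19  1.91  0.    1.05 -0.08]
rotvec deg [-0.1  0.3 -0.5] shift cm (current axes) [  0.23   1.01 -20.1 ] (final axes) [  0.34   1.04 -20.09]
```

```bash
python3 -m crank '[[0,0,0,0,0,-2.5,-1],[0,0,0,0,0,-2.5,-1],[0,0,0,0,0,-2.5,-1],[0,0,0,0,0,-2.5,-1],[0,0,0,0,0,-2.5,-1],[0,0,0,0,0,-2.2,-1],[0,0,0,0,0,-1.8,-1],[0,0,0,0,0,-1.2,-1],[0,0,0,0,0,-0.6,-1],[0,0,0,0,0,0,-1]]'; python3 g.py 502 -238 70 0
```

```text
clock: 7.8
eef_pos: [492.4, -237.9, 216.8]
tcp_rot: [-1.57, 0.014, 0.001]
contact_force: [-0.4, -0.6, -6.0]
opening: 0.368
t 7.8 pos [ 492.4 -237.9  216.8] rpy [-90.    0.8   0.1] F [-0.4 -0.6 -6. ] open 0.368 q [-0.45  0.27  1.82 -0.01  1.07 -0.45]
rotvec deg [-0.   0.1 -0.8] shift cm (current axes) [ 1.17 14.67 -0.02] (final axes) [ 9.600e-01  1.468e+01 -1.000e-02]
```

```bash
python3 -m crank '[[0,0,-0.8,0.3,0.8,0,-1],[0,0,0,0.3,1.6,0,-1],[0,0,0,0.3,1.8,0,-1],[0,0,0,0.1,1.8,0,-1],[0,0,0,0,1.8,0,-1],[0,0,0,0,1.8,0,-1],[0,0,0,0,1.6,0,-1],[0,0,0,0,1.2,0,-1],[0,0,0,0,0.7,0,-1],[0,0,0,0,0,0,-1]]'; python3 g.py 502 -238 57 0;  python3 - <<'E'
from h import *
s=cams.grab_frame("scene");crop(s,150,170,350,320,4,"pics/cs4.png")
E
```

```text
clock: 8.63
eef_pos: [503.2, -228.8, 81.1]
tcp_rot: [-1.567, -0.001, 0.005]
contact_force: [-0.6, -0.2, -7.1]
opening: 0.37
t 8.63 pos [ 503.2 -228.8   81.1] rpy [-89.8  -0.    0.3] F [-0.6 -0.2 -7.1] open 0.37 q [-0.43  0.45  1.91  0.01  0.78 -0.44]
rotvec deg [-0.2  0.3  0. ] shift cm (current axes) [-0.13  2.4  -0.93] (final axes) [-0.12  2.41 -0.92]
```

View pics/cs4.png

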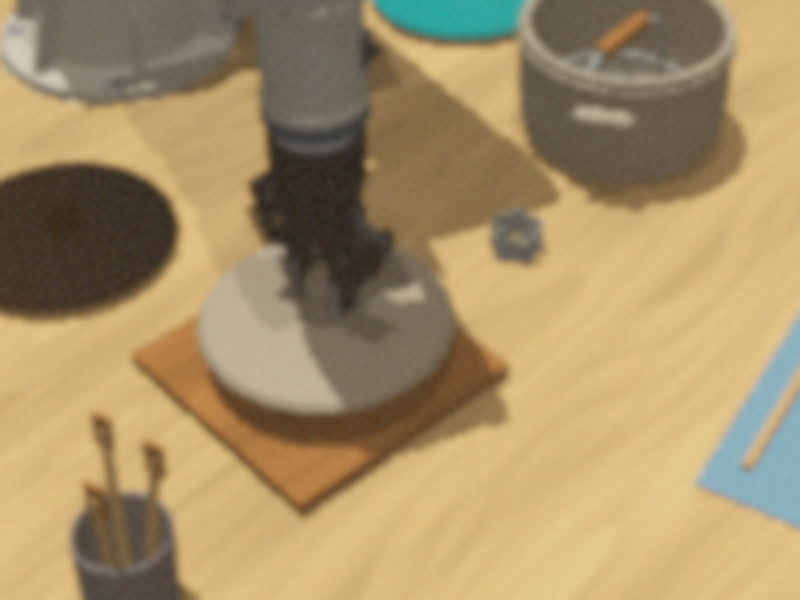

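The lid hovers centred over the board in scene crop, at (325,325) with the board's centre at about (320,430), less the height offset. I lower it.

```bash
python3 -m crank '[[-0.2,0.3,0,0,0.3,-0.3,-1],[0,0,0,0,0.3,-0.3,-1],[0,0,0,0,0.3,-0.3,-1],[0,0,0,0,0.3,-0.2,-1],[0,0,0,0,0.3,0,-1],[0,0,0,0,0.3,0,-1],[0,0,0,0,0.25,0,-1],[0,0,0,0,0.2,0,-1],[0,0,0,0,0.2,0,-1],[0,0,0,0,0,0,-1]]'; python3 g.py 502 -238 57 0
```

```text
clock: 9.52
eef_pos: [506.3, -242.1, 58.6]
tcp_rot: [-1.573, -0.007, -0.001]
contact_force: [-0.4, 1.1, -5.8]
opening: 0.374
t 9.52 pos [ 506.3 -242.1   58.6] rpy [-90.1  -0.4  -0. ] F [-0.4  1.1 -5.8] open 0.374 q [-0.45  0.49  1.91  0.    0.73 -0.45]
rotvec deg [ 0.1 -0.   0.4] shift cm (current axes) [-0.43  0.16  0.41] (final axes) [-0.43  0.16  0.41]
```

```bash
python3 -m crank '[[0,0,0.4,0,0.1,0,-1],[0,0,0,0,0.15,0,-1],[0,0,0,0,0.1,0,-1],[0,0,0,0,0,0,-1],[0,0,0,0,0,0,-1],[0,0,0,0,0,0,-1],[0,0,0,0,0,0,-1],[0,0,0,0,0,0,-1],[0,0,0,0,0,0,-1],[0,0,0,0,0,0,-1]]'; python3 g.py 502 -238 57 0
```

```text
clock: 10.35
eef_pos: [507.0, -242.3, 56.9]
tcp_rot: [-1.574, 0.0, 0.0]
contact_force: [-0.3, -1.2, -4.4]
opening: 0.374
t 10.35 pos [ 507.  -242.3   56.9] rpy [-90.2   0.    0. ] F [-0.3 -1.2 -4.4] open 0.374 q [-0.45  0.5   1.9  -0.    0.74 -0.44]
rotvec deg [ 0.2  0.  -0. ] shift cm (current axes) [-0.5  -0.02  0.43] (final axes) [-0.5  -0.01  0.43]
```

```bash
python3 -m crank '[[0,0,0,0,0.15,0,-1],[0,0,0,0,0.15,0,-1],[0,0,0,0,0.15,0,-1],[0,0,0,0,0,0,-1],[0,0,0,0,0,0,-1],[0,0,0,0,0,0,-0.2],[0,0,0,0,0,0,-0.1],[0,0,0,0,0,0,0],[0,0,0,0,0,0,0.4],[0,0,0,0,0,0,0.8]]'; python3 g.py 502 -238 57 0;python3 - <<'E'
from h import *
s=cams.grab_frame("scene");crop(s,150,170,350,320,4,"pics/cs5.png")
E
```

```text
clock: 11.18
eef_pos: [509.4, -243.2, 58.2]
tcp_rot: [-1.576, -0.004, -0.0]
contact_force: [-0.1, 0.1, -0.3]
opening: 0.765
t 11.18 pos [ 509.4 -243.2   58.2] rpy [-90.3  -0.2  -0. ] F [-0.1  0.1 -0.3] open 0.765 q [-0.45  0.5   1.9  -0.    0.74 -0.44]
rotvec deg [ 0.3 -0.   0.2] shift cm (current axes) [-0.74  0.12  0.52] (final axes) [-0.74  0.12  0.52]
```

View pics/cs5.png

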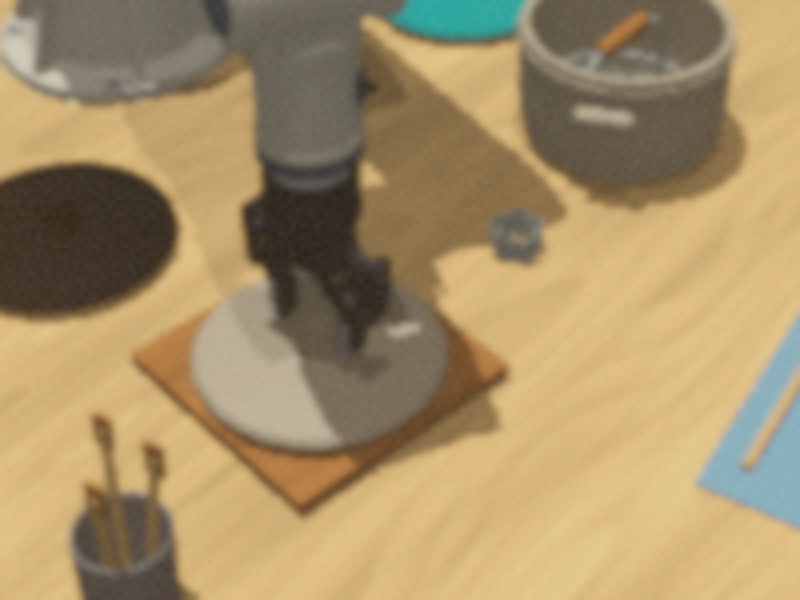

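The lid sits flat on the board, crop (320,360), and is released. Now I retreat straight up.

```bash
python3 -m crank '[[0,0,0,0,0,0,1],[0,0,0,0,0,0,1],[0,0,0,0,-0.5,0,1],[0,0,0,0,-1,0,1],[0,0,0,0,-2,0,1],[0,0,0,0,-3,0,1],[0,0,0,0,-4,0,1],[0,0,0,0,-4,0,1],[0,0,0,0,-4,0,1],[0,0,0,0,-4,0,1]]'; python3 g.py 500 0 280 0;python3 - <<'E'
from h import *
s=cams.grab_frame("scene");t=cams.grab_frame("top")
cv2.imwrite("pics/s6.png",s);cv2.imwrite("pics/t6.png",t)
crop(s,260,150,350,220,8,"pics/cs6.png");crop(t,150,120,250,210,7,"pics/ct6.png")
E
```

```text
clock: 12.07
eef_pos: [503.4, -239.7, 287.5]
tcp_rot: [-1.569, 0.01, -0.0]
contact_force: [1.4, -0.2, -0.3]
opening: 0.996
t 12.07 pos [ 503.4 -239.7  287.5] rpy [-89.9   0.6  -0. ] F [ 1.4 -0.2 -0.3] open 0.996 q [-0.45  0.21  1.72 -0.    1.22 -0.44]
rotvec deg [-0.1 -0.  -0.6] shift cm (current axes) [-0.34  0.8  23.96] (final axes) [-0.34  0.75 23.97]
```

View pics/cs6.png

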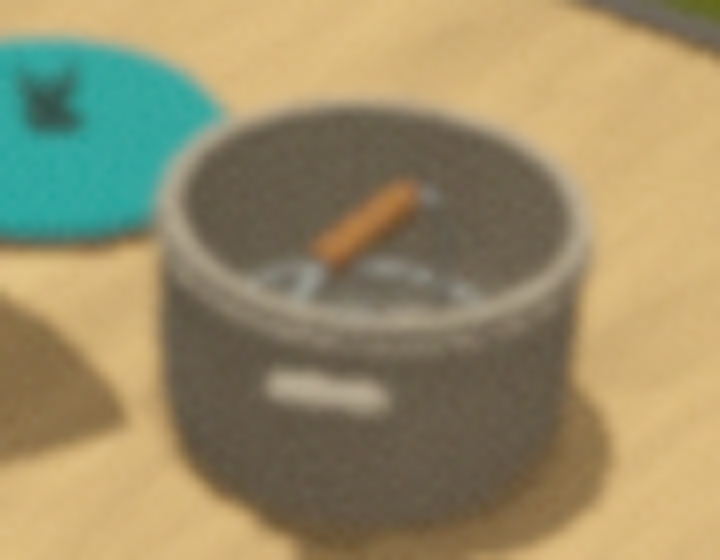

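View pics/ct6.png

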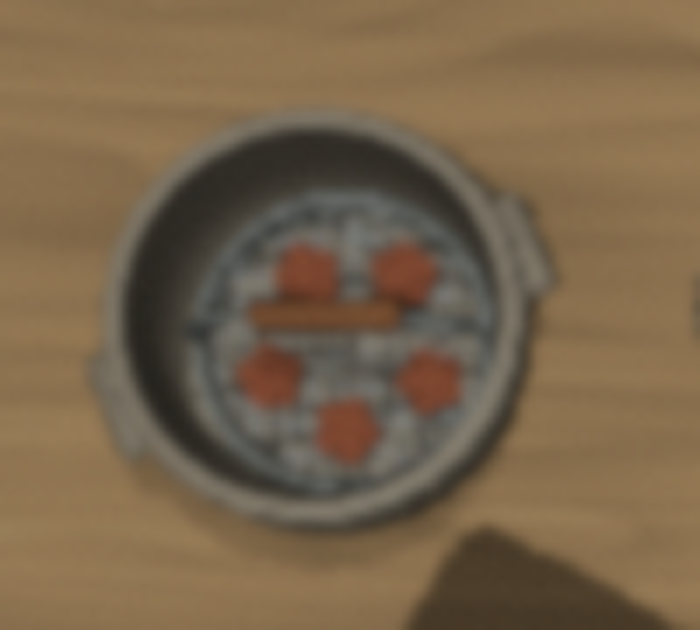

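View pics/t6.png

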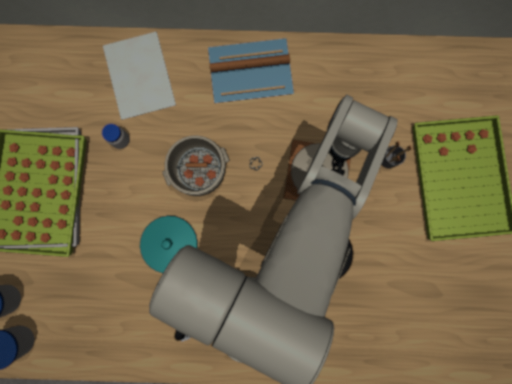

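```bash
python3 - <<'E'
from h import *
from scipy.optimize import least_squares
f=lambda a,b,s,x0,y0:((a+.5)/s-.5+x0,(b+.5)/s-.5+y0)
e=[f(250,315,7,150,120),f(400,317,7,150,120)]
A,B=[back("top",p,119) for p in e];print(A,B,(A+B)/2,np.linalg.norm(A-B),np.degrees(np.arctan2(*(A-B)[1::-1])))
e=[f(318,246,8,260,150),f(416,186,8,260,150)]
A,B=[back("scene",p,117) for p in e];print(A,B,(A+B)/2,np.linalg.norm(A-B),np.degrees(np.arctan2(*(B-A)[1::-1])))
t=cv2.imread("pics/t6.png");s=cv2.imread("pics/s6.png")
c=(500,192);b=(500,189)
for n,im,K,k in(("top",t,(150,120,250,210),7),("scene",s,(260,150,350,220),8)):
    v=cv2.resize(im[K[1]:K[3],K[0]:K[2]],None,fx=k,fy=k,interpolation=2)
    for P,col in((circ(c,101,125),(0,0,255)),(circ(c,92,125),(0,0,255)),(circ(c,101,10),(255,0,0)),(circ(b,77.5,45),(0,255,0)),([[b[0]+i*8,b[1]+j*38,121] for i,j in((1,1),(1,-1),(-1,-1),(-1,1))],(0,255,255))):
        cv2.polylines(v,[((proj(n,P)+.5-np.array(K[:2]))*k-.5).round().astype(int)],True,col,1)
    cv2.imwrite(f"pics/o2_{n}.png",v)
E
```

```text
[500.90791985 226.16016767 119.        ] [502.00417339 153.42944066 119.        ] [501.45604662 189.79480417 119.        ] 72.73898832279029 90.86354073647381
[494.94419981 161.9393584  117.        ] [501.2356555  234.52402559 117.        ] [498.08992765 198.231692   117.        ] 72.85682071625494 85.04612785455258
```

View pics/o2_top.png

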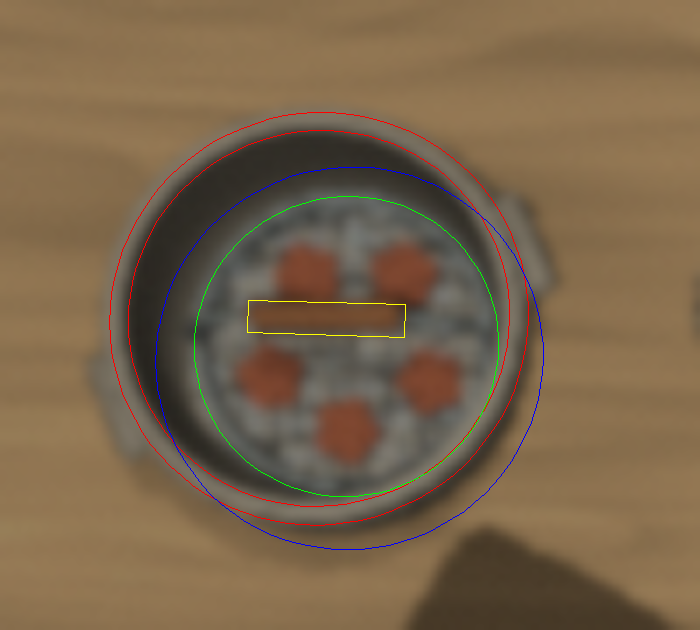

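View pics/o2_scene.png

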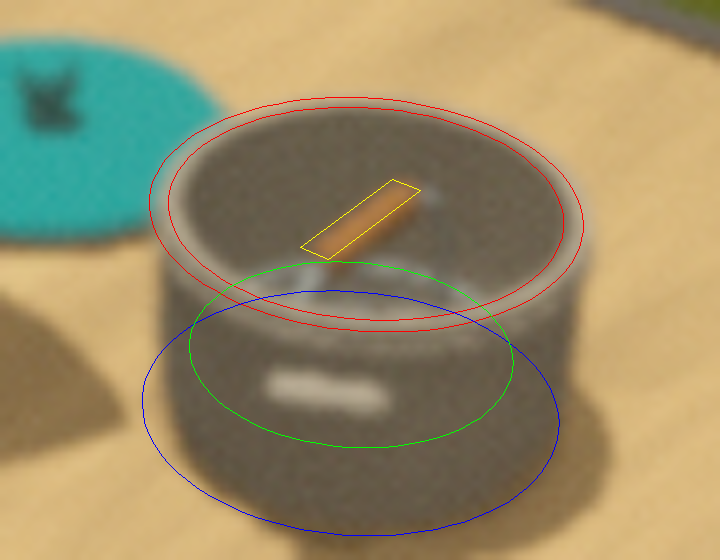

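The top overlay fits: the crock's rim is centred at about (501,193) and the grip at about (502,191) with the bar along y. All five flowers are in the basket. The scene camera agrees apart from its constant ~1 px offset. I move over with the tool yaw at 0.

```bash
python3 -m crank '[[0,0,-0.6,0,0,2,1],[0,0,0,0,0,4,1],[0,0,0,0,0,4,1],[0,0,0,0,0,4,1],[0,0,0,0,0,4,1],[0,0,0,0,0,4,1],[0,0,0,0,0,4,1],[0,0,0,0,0,4,1],[0,0,0,0,0,4,1],[0,0,0,0,0,4,1]]'; python3 g.py 502 191 220 0
```

```text
clock: 13.0
eef_pos: [506.8, 145.8, 299.3]
tcp_rot: [-1.579, -0.026, -0.012]
contact_force: [1.3, 1.1, -0.5]
opening: 1.006
t 13.0 pos [506.8 145.8 299.3] rpy [-90.5  -1.5  -0.7] F [ 1.3  1.1 -0.5] open 1.006 q [ 0.29  0.13  1.79 -0.02  1.19  0.31]
rotvec deg [ 0.5 -0.7  1.5] shift cm (current axes) [-0.74  7.88  4.59] (final axes) [-0.48  7.93  4.52]
```

```bash
python3 -m crank '[[0.5,-0.7,1.5,-0.3,0.5,1.5,1],[0,0,0,0,1,0.8,1],[0,0,0,0,1,0.2,1],[0,0,0,0,1,0,1],[0,0,0,0,1,0,1],[0,0,0,0,1,0,1],[0,0,0,0,1,0,1],[0,0,0,0,0.8,0,1],[0,0,0,0,0,0,1],[0,0,0,0,0,0,1]]'; python3 g.py 502 191 105 0
```

```text
clock: 13.83
eef_pos: [501.8, 171.3, 217.8]
tcp_rot: [-1.572, 0.003, 0.001]
contact_force: [0.3, 0.3, 0.5]
opening: 0.998
t 13.83 pos [501.8 171.3 217.8] rpy [-90.1   0.2   0.1] F [0.3 0.3 0.5] open 0.998 q [ 0.33  0.23  1.86 -0.    1.05  0.32]
rotvec deg [ 0.1  0.1 -0.2] shift cm (current axes) [ 0.05 11.28  1.99] (final axes) [ 0.02 11.28  1.97]
```

```bash
python3 -m crank '[[0,0,0,0,0,0.7,1],[0,0,0,0,0,0.9,1],[0,0,0,0,0.5,0.4,1],[0,0,0,0,1,0,1],[0,0,0,0,1,0,1],[0,0,0,0,1,0,1],[0,0,0,0,1,0,1],[0,0,0,0,0.8,0,1],[0,0,0,0,0,0,1],[0,0,0,0,0,0,1]]'; python3 g.py 502 191 105 0;python3 - <<'E'
from h import *
s=cams.grab_frame("scene")
crop(s,260,120,350,220,7,"pics/cs7.png")
from rig import r;p=np.array(r.sense()["eef_pos"]);print((proj("scene",[p,[502,191,121]])-[260,120])*7)
E
```

```text
clock: 14.67
eef_pos: [502.1, 193.9, 159.6]
tcp_rot: [-1.571, 0.002, 0.002]
contact_force: [0.5, 0.1, 0.3]
opening: 1.001
t 14.67 pos [502.1 193.9 159.6] rpy [-90.    0.1   0.1] F [0.5 0.1 0.3] open 1.001 q [0.37 0.32 1.89 0.   0.93 0.36]
rotvec deg [ 0.   0.1 -0.1] shift cm (current axes) [-0.    5.46 -0.28] (final axes) [-0.01  5.46 -0.29]
[[325.32868394 333.92428717]
 [317.58721061 397.50483204]]
```

View pics/cs7.png

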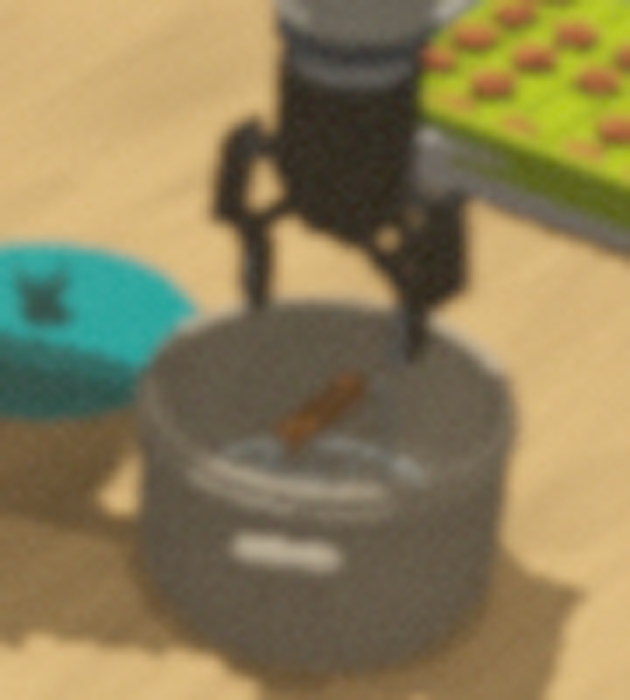

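The fingers (crop (256,305) and (408,355)) straddle the bar at (322,410), with the same pixel offset as predicted. I descend.

```bash
python3 -m crank '[[0,0,0,0,0.4,-0.2,1],[0,0,0,0,0.7,-0.1,1],[0,0,0,0,0.7,0,1],[0,0,0,0,0.7,0,1],[0,0,0,0,0.7,0,1],[0,0,0,0,0.7,0,1],[0,0,0,0,0.7,0,1],[0,0,0,0,0.6,0,1],[0,0,0,0,0.2,0,1],[0,0,0,0,0,0,1]]'; python3 g.py 502 191 105 0
```

```text
clock: 15.55
eef_pos: [502.7, 190.2, 100.5]
tcp_rot: [-1.571, 0.0, 0.001]
contact_force: [-0.6, 0.5, -0.1]
opening: 1.003
t 15.55 pos [502.7 190.2 100.5] rpy [-90.    0.    0.1] F [-0.6  0.5 -0.1] open 1.003 q [ 0.36  0.4   1.94 -0.    0.81  0.36]
rotvec deg [ 0.   0.1 -0. ] shift cm (current axes) [-0.07 -0.45  0.08] (final axes) [-0.07 -0.45  0.08]
```

```bash
python3 -m crank '[[0,0,0,0,-0.3,0,0.6],[0,0,0,0,-0.2,0,0.2],[0,0,0,0,0,0,-0.2],[0,0,0,0,0,0,-0.4],[0,0,0,0,0,0,-0.6],[0,0,0,0,0,0,-1],[0,0,0,0,0,0,-1],[0,0,0,0,0,0,-1],[0,0,0,0,0,0,-1],[0,0,0,0,0,0,-1]]' 70; python3 g.py 502 191 105 0;python3 - <<'E'
from h import *
s=cams.grab_frame("scene")
crop(s,260,120,350,220,7,"pics/cs8.png")
E
```

```text
clock: 16.38
eef_pos: [502.8, 190.7, 107.1]
tcp_rot: [-1.57, -0.0, 0.001]
contact_force: [-1.7, 0.0, -0.0]
opening: 0.167
t 16.38 pos [502.8 190.7 107.1] rpy [-90.   -0.    0.1] F [-1.7  0.  -0. ] open 0.167 q [0.36 0.39 1.93 0.   0.82 0.36]
rotvec deg [-0.   0.1  0. ] shift cm (current axes) [-0.08  0.21  0.03] (final axes) [-0.08  0.21  0.03]
```

View pics/cs8.png

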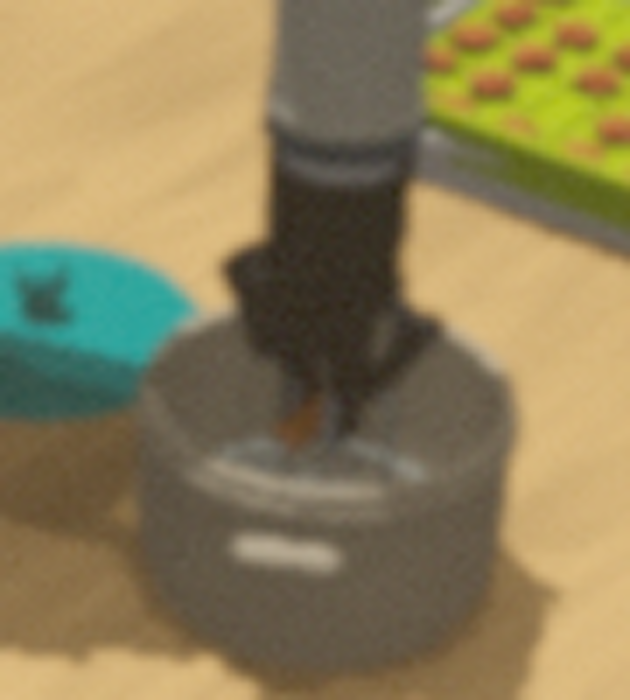

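The bar is held (opening 0.167 ≈ 14 mm; crop (300,420)). I lift straight up, gently.

```bash
python3 -m crank '[[0,0,0,0,-0.2,0,-1],[0,0,0,0,-0.3,0,-1],[0,0,0,0,-0.4,0,-1],[0,0,0,0,-0.5,0,-1],[0,0,0,0,-0.6,0,-1],[0,0,0,0,-0.7,0,-1],[0,0,0,0,-0.7,0,-1],[0,0,0,0,-0.7,0,-1],[0,0,0,0,-0.5,0,-1],[0,0,0,0,-0.3,0,-1]]'; python3 g.py 502 192 275 0;python3 - <<'E'
from h import *
s=cams.grab_frame("scene")
crop(s,260,120,350,220,7,"pics/cs9.png")
E
```

```text
clock: 17.27
eef_pos: [501.8, 190.0, 160.3]
tcp_rot: [-1.572, 0.002, 0.001]
contact_force: [0.5, -0.8, -3.9]
opening: 0.171
t 17.27 pos [501.8 190.  160.3] rpy [-90.    0.1   0.1] F [ 0.5 -0.8 -3.9] open 0.171 q [ 0.36  0.31  1.9  -0.    0.93  0.36]
rotvec deg [ 0.   0.1 -0.1] shift cm (current axes) [ -0.   -11.47   0.19] (final axes) [  0.02 -11.47   0.2 ]
```

View pics/cs9.png

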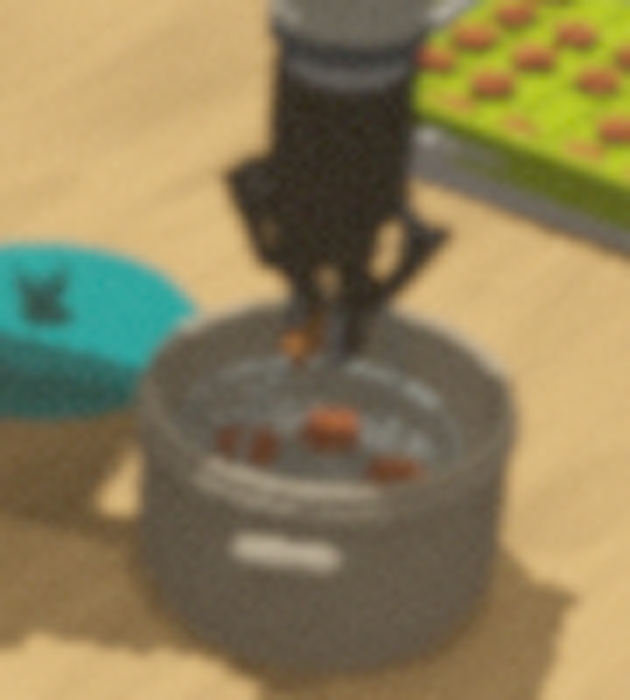

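The basket rises level and clear of the wall, with flowers visible at (240,440), (330,428) and (395,470). Force is −3.9 N, about 0.39 kg. I continue.

```bash
python3 -m crank '[[0,0,0,0,-0.4,0,-1],[0,0,0,0,-0.7,0,-1],[0,0,0,0,-0.9,0,-1],[0,0,0,0,-1,0,-1],[0,0,0,0,-1,0,-1],[0,0,0,0,-1,0,-1],[0,0,0,0,-1,0,-1],[0,0,0,0,-1,0,-1],[0,0,0,0,-0.8,0,-1],[0,0,0,0,-0.4,0,-1]]'; python3 g.py 502 192 275 0
```

```text
clock: 18.15
eef_pos: [501.7, 190.0, 251.6]
tcp_rot: [-1.571, 0.001, 0.001]
contact_force: [-0.4, -0.5, -3.9]
opening: 0.175
t 18.15 pos [501.7 190.  251.6] rpy [-90.    0.1   0.1] F [-0.4 -0.5 -3.9] open 0.175 q [ 0.36  0.21  1.81 -0.    1.12  0.36]
rotvec deg [ 0.   0.1 -0.1] shift cm (current axes) [ 0.02 -2.34  0.2 ] (final axes) [ 0.03 -2.34  0.2 ]
```

```bash
python3 -m crank '[[0,0,0,0,-0.5,0,-1],[0,0,0,0,-0.6,0,-1],[0,0,0,0,-0.5,0,-1],[0,0,0,0,-0.3,0,-1],[0,0,0,0,-0.2,0,-1],[0,0,0,0,0,0,-1],[0,0,0,0,0,0,-1],[0,0,0,0,0,0,-1],[0,0,0,0,0,0,-1],[0,0,0,0,0,0,-1]]'; python3 g.py 502 192 275 0;python3 - <<'E'
from h import *
s=cams.grab_frame("scene");t=cams.grab_frame("top")
crop(s,160,90,360,300,3,"pics/cs10.png")
crop(t,100,90,420,240,2.5,"pics/ct10.png")
E
```

```text
clock: 18.98
eef_pos: [501.2, 189.8, 274.4]
tcp_rot: [-1.572, 0.003, 0.001]
contact_force: [1.5, 0.0, -3.8]
opening: 0.175
t 18.98 pos [501.2 189.8 274.4] rpy [-90.1   0.2   0.1] F [ 1.5  0.  -3.8] open 0.175 q [ 0.36  0.18  1.79 -0.    1.17  0.36]
rotvec deg [ 0.1  0.1 -0.2] shift cm (current axes) [ 0.08 -0.06  0.22] (final axes) [ 0.08 -0.06  0.22]
```

View pics/cs10.png

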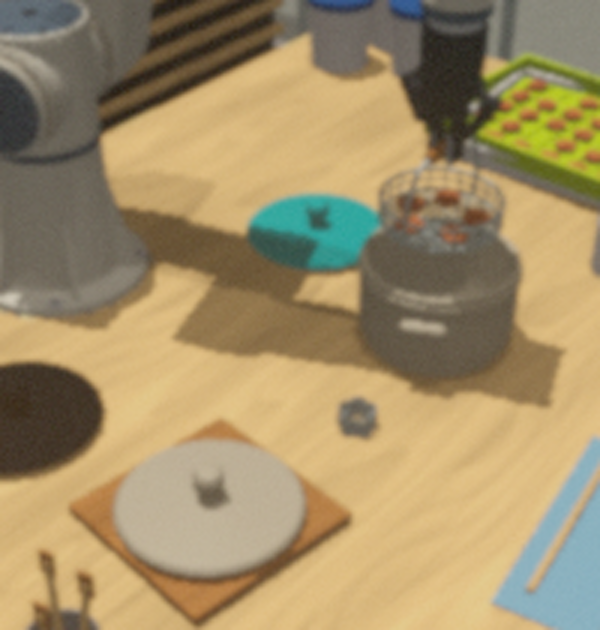

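View pics/ct10.png

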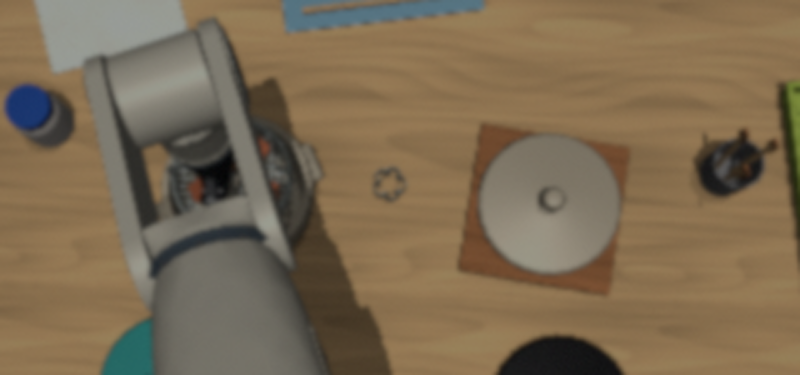

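The scene view shows the basket level over the crock, crop (440,205), with its flowers in. The lid is on the board in both views, at (210,505) and (550,200), and the cutter, cup and jar are unmoved. It is still, so I hand in.

```bash
python3 -m crank '[[0,0,0,0,0,0,-1],[0,0,0,0,0,0,-1],[0,0,0,0,0,0,-1],[0,0,0,0,0,0,-1],[0,0,0,0,0,0,-1],[0,0,0,0,0,0,-1],[0,0,0,0,0,0,-1],[0,0,0,0,0,0,-1],[0,0,0,0,0,0,-1],[0,0,0,0,0,0,-1]]'; python3 -c "
from rig import order
print(order.sign_off())"
```

```text
clock: 19.92
eef_pos: [501.2, 189.8, 274.2]
tcp_rot: [-1.572, 0.003, 0.001]
contact_force: [0.4, 0.7, -3.4]
opening: 0.174
the job is handed in; nothing more can be done
None
```

The lid is on the ware board and the gripper is holding the flower basket level over the crock. I handed the job in at 19.9 s, and the sign-off gave no verdict.

- **Lid:** I lifted it by the knob and set it flat and right way up on the board, roughly centred in both camera views. The fingers were clear of it before I moved away.
- **Basket:** I lifted it about 167 mm straight up by the wooden grip. Its underside is about 50 mm above the rim, worked out from the lift rather than measured. The tool was level within about 0.2° and stayed still to within 0.2 mm over the last second. The force reading of about 3.5–4 N fits the basket with its flowers.
- **Flowers:** The top view showed all five in the basket before the lift. In the last pictures some were hidden by the arm; the rest were in place and I saw none spilled.
- **Other objects:** In the last pictures the jar, the cup of tools, the cutter and the crock stood where they had been.

One disagreement: the scene camera read about 1 px (4–8 mm) off from the top camera. I relied on the top camera for positions, and both grasps closed on the expected widths.

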